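# Turn the sharp probes point down into their tubes

### The arm

A 6-joint arm with a two-finger parallel gripper is mounted at the origin on the work surface. World frame = base frame: x ahead of the robot, y to its left, z up, the work surface at z = 0. Lengths are in m, angles in rad, forces in N, time in s.
With the tool pointing down it reaches from about 0.35 to 0.775 m from the base axis. Payload 7.3 kg.
Tool frame: the origin (TCP) lies between the finger pads; the fingertips stand 14 mm ahead of it and the grasp point (between the pads) lies 5 mm behind it; z points along the fingers, y is the line along which they close (so a half turn about z gives the same grasp; the last joint's range is limited). The gripper opens to 92 mm and grips with 3 to 60 N. Pads are 19 mm wide; open, the fingers measure 130 mm over their backs; the gripper's body (75 mm by 190 mm) begins 47 mm behind the grasp point.
Start: joints at [-1.464, 0.342, 1.524, -0, 1.275, -0.146], TCP at [0.131, -0.508, 0.221] pointing down, gripper open.
Joint ranges: [-2.53, 2.53], [-0.77, 2.02], [0.04, 2.7], [-1, 4.14], [0.28, 2.66], [-3.11, 3.11]. Speed limits (rad/s): [2.57, 2.57, 3.14, 3.14, 3.14, 3.14].

### API

Orientations are given as [roll, pitch, yaw] about the fixed x, y, z axes, in that order (R = Rz(yaw) Ry(pitch) Rx(roll)).
In Python, from cell import robot, eyes gives the robot as it stands. The module is installed in compiled form; this text tells all that it offers.
- The arm moves only by the shell command python3 -m handwheel 'ROWS' [FORCE]. ROWS is JSON, one flat list of numbers, 5 for each row, row after row: the shift along the world's x, y, z in mm, then the turn about the world's z in rad, then the opening, from 0 (shut) to 1 (fully open). In form: [x, y, z, spin, jaw, x, y, z, spin, jaw, ...]. A call has 1 to 8 rows; each row shifts and turns the commanded pose from where the row before left it; what a row does not reach is not made up. A row lasts 1/10 s, in which the tool goes at most 50 mm and 8.59 degrees, less where a joint would pass 70% of its speed; a pose out of reach is approached as far as the arm can. A call with a gripper value outside its range is refused whole. The fingers move at their own pace and stop on an object; FORCE is the grip in N (left out, the last holds). Time passes only in rows, so rows that do not move let the fingers close. It gives the time, the measured TCP pose, the force, the opening and the grip force at its end, in the units of the state.
- robot.observe(): the state, without advancing time (a new reading comes with each control period).
- eyes.read_camera(name): name is "scene" or "top" or "wrist"; returns (picture, depth): 384x512x3 uint8, blue, green, red; 384x512 float32, m along the optical axis (not along the pixel's ray), 0 where there is no reading.
- eyes.calibration(name): a dict with "fx", "fy", "cx", "cy" (pixels), "world_to_cam" (4x4, takes a point from world to camera coordinates). Camera axes: x right, y down, z forward; pixel columns grow to the right and rows downward; lengths in m; the calibration is good to about 2 mm. A picture is of the moment at which its call begins: read the wrist's pose just before it. calibration takes no time and is no camera call; for the wrist camera it gives the pose at the moment of the call.
- robot.hand_in(): hands the job in; it is judged then, once.
The state is a dict: "time": time; "qpos": joint angles; "qvel": joint speeds; "joint_efforts": joint torques, N m; "tool_pos": TCP position; "tool_rot": TCP orientation; "contact_force": force on the tool from outside, world axes, zero at the start; "torque": the same for the moment, N m; "opening": finger opening in m; "grip_force": force on a finger pad.
Only numpy, scipy, OpenCV 4.12 (cv2) and the standard library are available. Lean on these libraries where they do the work, as an engineer would, in place of code of your own. Each camera call takes 0.05 s, during which the arm holds its last target. There are 200 camera calls.

### The job

Put both sharp probes away point down, each in the tube of its own colour, resting on the tube's floor. First put away the blue probe that lies in the cradle; then take the red probe, which stands point up in its stand, lay it on its side across both forks of the cradle and let go, and take it again the other way so that it too goes into its tube point down. Leave the vial, the dish and the brass chuck standing where they are, and never drop a probe on the bench.

Things in the scene. Friction and masses are not known exactly. Their poses are not given: they have to be found in the camera images.
- blue_probe: a pointed lab probe, 150 mm long, 50 g: blue round handle, 12 mm in diameter and 115 mm long, then a steel needle tapering over 35 mm to a 3 mm point. Origin at the centre of the flat butt end; z runs along the probe from butt to point. Balance point about 70 mm from the butt. At the start it lies in the cradle.
- red_probe: a pointed lab probe, 150 mm long, 50 g: red round handle, 12 mm in diameter and 115 mm long, then a steel needle tapering over 35 mm to a 3 mm point. Origin at the centre of the flat butt end; z runs along the probe from butt to point. Balance point about 70 mm from the butt. At the start it stands point up in the stand.
- blue_probe_point (a point): the blue probe's point, 150 mm from its origin along its z
- red_probe_point (a point): the red probe's point, 150 mm from its origin along its z
- cradle: fixed cradle: black base plate 60 x 125 mm, 8 mm high, with two aluminium V forks 96 mm apart (centres at y = -48 and +48 mm, each 12 mm thick along y, flanks reaching 12 mm above the axis of a probe lying in them and about 20 mm to each side of it at the top, blocks below 34 mm wide along x), open between the forks. Origin on the bench under its centre; a probe lies in it along its y axis.
- cradle_rest (a point): midpoint between the forks, on the axis of a probe lying in the cradle, 55 mm above the bench; axes as the cradle's
- red_tube: upright red plastic tube on a black disc foot (68 mm across, 8 mm high), fixed to the bench. Origin on the bench at its axis, z up. Rim 76 mm up; bore 18 mm in diameter, widening to 28 mm over the top 10 mm; its floor is 11 mm above the bench.
- blue_tube: upright blue plastic tube on a black disc foot (68 mm across, 8 mm high), fixed to the bench. Origin on the bench at its axis, z up. Rim 76 mm up; bore 18 mm in diameter, widening to 28 mm over the top 10 mm; its floor is 11 mm above the bench.
- red_tube_mouth (a point): centre of the red tube's mouth, 76 mm above the bench
- blue_tube_mouth (a point): centre of the blue tube's mouth, 76 mm above the bench
- stand: fixed aluminium cup on a dark disc foot (60 mm across, 8 mm high). Origin on the bench at its axis. Rim 40 mm up and 23 mm across; cavity 15 mm in diameter, its floor 10 mm above the bench, where the red probe's butt stands.
- vial: bystander: amber glass vial with a black cap, 28 mm in diameter, 62 mm high; origin at the centre of its underside
- dish: bystander: shallow glass dish, 84 mm across, 14 mm high; origin at the centre of its underside
- chuck: bystander: brass specimen chuck, 32 mm across and 40 mm high, stepped; origin at the centre of its underside
Not all that is in view belongs to the job. Leave any orange or purple look-alike of the blue_tube alone. What is shaped like the red_tube but white is not meant.

How it is judged:
By the outcome, as a careful person would: the job done as asked, in the order asked, and still so for the second after the job is handed in, with the robot touching nothing.
It also fails if it takes over 72 s, if anything falls off the work surface, if the arm or the gripper's body presses on something with over 40 N, if the wrist force passes 120 N, or if a joint passes its speed limit or range.

## Working session

There is one attempt and no reset: what is moved stays moved. The work goes in short steps, Python scripts to look and compute and a shell command to move; the robot and the scene stay as the last step left them, time stands still between calls to the robot, and variables do not carry over. Pictures are saved under pics/ and viewed, at most 10 in all, crops included, and the job is handed in when it is done.

```bash
mkdir -p pics
cat > look.py <<'E'
import numpy as np, cv2, sys
from cell import robot, eyes
def snap(name,tag):
    p,d=eyes.read_camera(name); c=eyes.calibration(name)
    cv2.imwrite(f'pics/{tag}.png',p); np.savez(f'pics/{tag}.npz',p=p,d=d,W=c['world_to_cam'],K=[c['fx'],c['fy'],c['cx'],c['cy']])
def load(tag):
    z=np.load(f'pics/{tag}.npz'); return z['p'],z['d'],z['W'],z['K']
def ray(W,K,u,v):
    R,t=W[:3,:3],W[:3,3]; return -R.T@t, R.T@np.array([(u-K[2])/K[0],(v-K[3])/K[1],1])
def onplane(W,K,u,v,h):
    o,r=ray(W,K,u,v); return o+r*(h-o[2])/r[2]
def cloud(d,W,K):
    v,u=np.indices(d.shape); P=np.stack([(u-K[2])/K[0]*d,(v-K[3])/K[1]*d,d],-1)
    return (P-W[:3,3])@W[:3,:3]
def proj(W,K,P):
    q=W[:3,:3]@np.asarray(P)+W[:3,3]; return K[0]*q[0]/q[2]+K[2],K[1]*q[1]/q[2]+K[3]
E
python3 - <<'E'
from look import *
snap('scene','s0'); snap('top','t0')
a=cv2.imread('pics/s0.png');b=cv2.imread('pics/t0.png')
for t in 's0','t0':
    p,d,W,K=load(t); print(t,K,-W[:3,:3].T@W[:3,3],W[2,:3])
print(robot.observe())
E
```

```text
s0 [391.06570192 391.06570192 258.71159178 192.99653192] [1.08155724 0.68128989 0.74988003] [-0.47626901 -0.66645896 -0.57358547]
t0 [458.14715573 458.14715573 244.8318919  194.51778029] [ 0.39437802 -0.0729813   1.65905936] [ 0.0917707   0.01681551 -0.99563818]
{'time': 0.1, 'qpos': array([-1.46398822e+00,  3.42670340e-01,  1.52493278e+00,  3.39949008e-05,
        1.27543233e+00, -1.45995385e-01]), 'qvel': array([ 0.00013818, -0.00245767, -0.00168313, -0.00046419,  0.00095197,
        0.00046226]), 'joint_efforts': array([ 2.43562783e-03, -4.32004344e+01, -2.44694299e+01,  7.21784472e-02,
        5.25608927e-02, -3.63082449e-05]), 'tool_pos': array([ 0.13130525, -0.50791594,  0.21990157]), 'tool_rot': array([-3.14016993e+00, -2.42057383e-04,  2.52793397e-01]), 'contact_force': array([-0.48326209, -0.72631185, -0.60075258]), 'torque': array([-0.01952228,  0.01370328, -0.00493074]), 'grip_force': 0.0, 'opening': 0.09164733439138822}
```

View pics/s0.png

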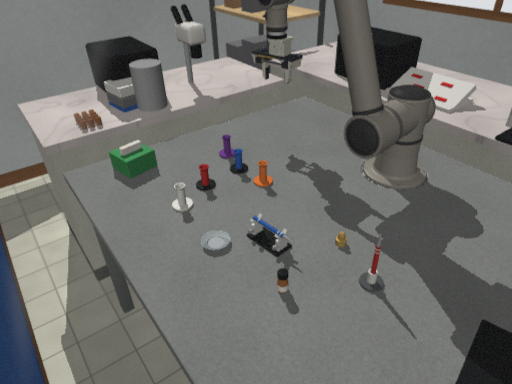

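View pics/t0.png

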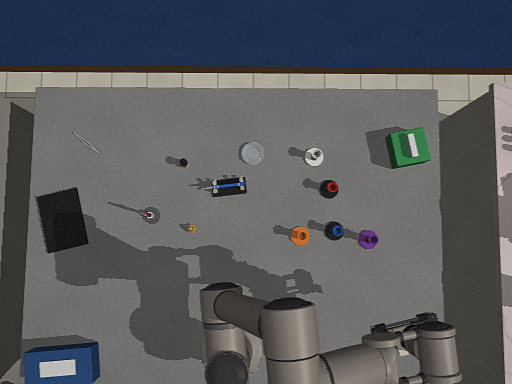

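```bash
cat > m.py <<'E'
from look import *
for t in ('t0','s0'):
    p,d,W,K=load(t); C=cloud(d,W,K); h=cv2.cvtColor(p,cv2.COLOR_BGR2HSV)
    H,S,V=[h[...,i].astype(int) for i in range(3)]
    z=C[...,2]; on=(z>0.012)&(z<0.25)&(C[...,0]<.85)&(C[...,0]>.25)&(abs(C[...,1])<.6)
    M={'blue':(H>100)&(H<125)&(S>120),'red':((H<5)|(H>172))&(S>130),'orange':(H>=6)&(H<22)&(S>120)}
    for n,m in M.items():
        k,l,s,c=cv2.connectedComponentsWithStats((m&on).astype(np.uint8))
        for i in range(1,k):
            if s[i,4]>8:
                q=C[l==i]; print(t,n,s[i],c[i].round(1),'med',np.median(q,0).round(4),'min',q.min(0).round(3),'max',q.max(0).round(3))
p,d,W,K=load('t0')
a=cv2.resize(p[165:208,200:260],None,fx=8,fy=8,interpolation=cv2.INTER_CUBIC)
p,d,W,K=load('s0')
b=cv2.resize(p[205:260,235:305],None,fx=6,fy=6,interpolation=cv2.INTER_CUBIC)
im=np.zeros((560,800,3),np.uint8);
a=cv2.resize(a,(380,272));b=cv2.resize(b,(420,330));im[:272,:380]=a;im[:330,380:]=b
c=cv2.resize(p[225:300,320:400],(245,230));im[330:,555:]=c
p=load('t0')[0]; im[272:560,:540]=cv2.resize(p[165:245,280:430],(540,288))
cv2.imwrite('pics/z0.png',im)
E
python3 m.py
```

```text
t0 blue [218 183  20   5  67] [227.6 185. ] med [0.5748 0.0169 0.0588] min [ 0.567 -0.018  0.017] max [0.582 0.049 0.067]
t0 blue [240 182   5   4  14] [241.6 183.2] med [ 0.5819 -0.0338  0.0607] min [ 0.575 -0.043  0.058] max [ 0.586 -0.028  0.065]
t0 blue [331 226  12  10  85] [336.6 230.4] med [ 0.4213 -0.3678  0.0702] min [ 0.404 -0.382  0.013] max [ 0.435 -0.35   0.084]
t0 red [326 182  12  11  81] [331.3 187. ] med [ 0.5711 -0.3497  0.071 ] min [ 0.555 -0.377  0.013] max [ 0.587 -0.33   0.081]
t0 red [145 213   6   4  13] [148.2 214.4] med [0.4669 0.2888 0.0745] min [0.463 0.288 0.034] max [0.472 0.291 0.12 ]
t0 orange [183 162   5   5   9] [185.6 164.6] med [0.6479 0.1666 0.0324] min [0.645 0.163 0.026] max [0.66  0.179 0.05 ]
t0 orange [188 225   8   8  53] [191.3 228.5] med [0.4226 0.1435 0.0236] min [0.409 0.131 0.014] max [0.434 0.157 0.049]
t0 orange [296 231  12  10  83] [301.3 235.4] med [ 0.4025 -0.2448  0.0703] min [ 0.386 -0.269  0.012] max [ 0.417 -0.227  0.082]
s0 blue [233 149   9  19 127] [237.7 157.7] med [ 0.4284 -0.3549  0.0512] min [ 0.409 -0.378  0.013] max 
[... 189 characters left out ...]
25.9] med [0.5814 0.0222 0.059 ] min [ 0.573 -0.015  0.051] max [0.589 0.054 0.064]
s0 red [199 164  10  21 137] [204.1 173.6] med [ 0.5773 -0.3363  0.0529] min [ 0.561 -0.36   0.012] max [ 0.589 -0.326  0.079]
s0 red [371 254   8  20  80] [374.6 263.3] med [0.4752 0.2995 0.0708] min [0.467 0.295 0.037] max [0.479 0.302 0.103]
s0 orange [258 161  10  21 136] [262.4 169.7] med [ 0.4103 -0.2329  0.0538] min [ 0.391 -0.255  0.012] max [ 0.421 -0.22   0.078]
s0 orange [336 232  11  12  89] [340.7 238.3] med [0.4317 0.1546 0.0222] min [0.415 0.14  0.012] max [0.443 0.165 0.043]
s0 orange [278 279  10   8  59] [282.3 282.2] med [0.6669 0.187  0.0355] min [0.653 0.175 0.025] max [0.673 0.193 0.046]
```

View pics/z0.png

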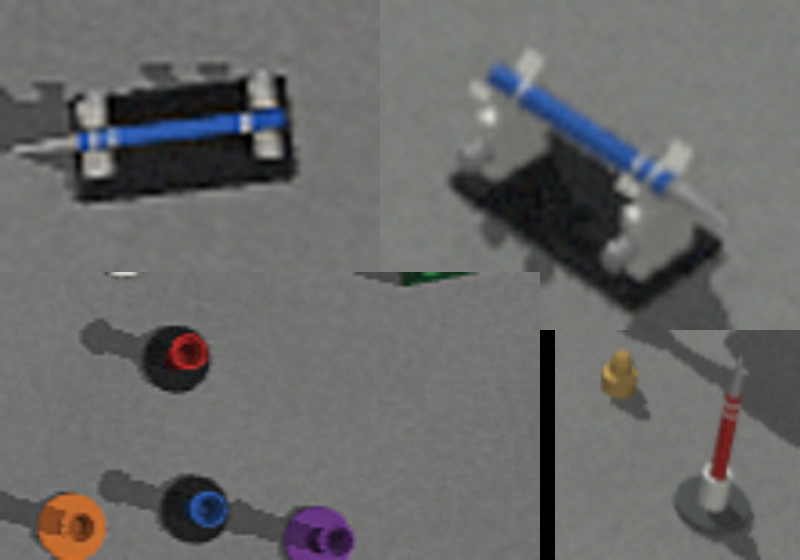

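```bash
cat > m2.py <<'E'
from look import *
for t in ('t0','s0'):
    p,d,W,K=load(t); C=cloud(d,W,K); h=cv2.cvtColor(p,cv2.COLOR_BGR2HSV)
    H,S,V=[h[...,i].astype(int) for i in range(3)]
    blue=(H>100)&(H<125)&(S>100); red=((H<6)|(H>170))&(S>100)
    def near(x,y,r): return np.hypot(C[...,0]-x,C[...,1]-y)<r
    for n,m,x,y in (('blueT',blue,.421,-.368),('redT',red,.571,-.35)):
        q=m&near(x,y,.05); vs,us=np.nonzero(q)
        if t=='t0':
            P=np.array([onplane(W,K,u,v,.076)[:2] for u,v in zip(us,vs)])
            q2=P[(C[q][:,2]>.066)]; print(t,n,len(q2),cv2.minEnclosingCircle(q2.astype(np.float32)),q2.mean(0))
        dk=(V<45)&near(x,y,.06); vs,us=np.nonzero(dk)
        P=np.array([onplane(W,K,u,v,.008)[:2] for u,v in zip(us,vs)],np.float32)
        if len(P): print('  foot',len(P),cv2.minEnclosingCircle(P))
    # cradle base
    dk=((V<45)&near(.575,.005,.09)&(C[...,2]<.02)).astype(np.uint8)
    k,l,s,c=cv2.connectedComponentsWithStats(dk)
    i=1+s[1:,4].argmax(); vs,us=np.nonzero(l==i)
    P=np.array([onplane(W,K,u,v,.008)[:2] for u,v in zip(us,vs)],np.float32)
    print(t,'base',len(P),cv2.minAreaRect(P*1000))
    # blue probe
    m=blue&near(.575,.005,.1)&(C[...,2]>.035); vs,us=np.nonzero(m)
    P=np.array([onplane(W,K,u,v,.058) for u,v in zip(us,vs)],np.float32)[:,:2]
    L=cv2.fitLine(P,cv2.DIST_HUBER,0,.01,.01).ravel(); k=(P-L[2:])@L[:2]
    print(t,'probe',len(P),L,'ends',L[2:]+k.min()*L[:2],L[2:]+k.max()*L[:2])
    # red probe
    m=red&near(.47,.29,.04)&(C[...,2]>.03); vs,us=np.nonzero(m)
    print(t,'redprobe px',us.min(),us.max(),vs.min(),vs.max(),'top',us[vs==vs.min()].mean(),'bot',us[vs==vs.max()].mean(), C[m].mean(0))
    for z in (.04,.125,.08): print('   ',z,proj(W,K,(.467,.289,z)))
    dk=(V<70)&near(.47,.29,.05)&(C[...,2]>.003)&(C[...,2]<.02); vs,us=np.nonzero(dk)
    P=np.array([onplane(W,K,u,v,.008)[:2] for u,v in zip(us,vs)],np.float32)
    if len(P): print('  standfoot',len(P),cv2.minEnclosingCircle(P))
E
python3 m2.py
```

```text
t0 blueT 53 ((0.41973087191581726, -0.36476725339889526), 0.016867924481630325) [ 0.41990493 -0.36580533]
  foot 168 ((0.42050719261169434, -0.364352285861969), 0.03314124047756195)
t0 redT 56 ((0.5709713101387024, -0.3470499515533447), 0.017176922410726547) [ 0.57144634 -0.34796197]
  foot 168 ((0.5708547234535217, -0.34690091013908386), 0.033235784620046616)
t0 base 216 ((560.119140625, 12.79897689819336), (28.744131088256836, 118.92941284179688), 7.341007232666016)
t0 probe 91 [ 0.13460727 -0.990899    0.57519644  0.01331325] ends [0.5674463  0.07036509] [ 0.58272034 -0.0420732 ]
t0 redprobe px 143 150 212 216 top 144.0 bot 149.0 [0.46747159 0.29009604 0.08168481]
    0.04 (np.float64(150.23041459583794), np.float64(215.03796323206976))
    0.125 (np.float64(144.63306539745352), np.float64(213.84044313805737))
    0.08 (np.float64(147.6708289862056), np.float64(214.49035487474868))
  standfoot 17 ((0.46853339672088623, 0.3024788498878479), 0.035255152732133865)
  foot 86 ((0.4286609888076782, -0.3549472987651825), 0.03379311412572861)
  foot 78 ((0.5778289437294006, -0.33667227625846863), 0.033032797276973724)
s0 base 398 ((581.6051025390625, 23.61315155029297), (60.32295227050781, 122.74238586425781), 6.789029598236084)
s0 probe 110 [ 0.12302902 -0.9924031   0.58171463  0.01664339] ends [0.57460463 0.07399568] [ 0.5885963  -0.03886693]
s0 redprobe px 371 380 246 273 top 376.0 bot 373.5 [0.47487591 0.29894652 0.07830243]
    0.04 (np.float64(371.6086086098859), np.float64(268.3955755309778))
    0.125 (np.float64(376.7577178195462), np.float64(242.59906865051448))
    0.08 (np.float64(373.96506758258613), np.float64(256.5899587480314))
  standfoot 76 ((0.48423266410827637, 0.3089092969894409), 0.02531958371400833)
```

```bash
python3 -m handwheel '[28,32,5,0.09,1,28,32,5,0.09,1,28,32,5,0.09,1,28,32,5,0.09,1,28,32,5,0.09,1,28,32,5,0.09,1,28,32,5,0.09,1,28,32,5,0.09,1]' && python3 -m handwheel '[28,32,5,0.09,0.7,28,32,5,0.09,0.7,28,32,5,0.09,0.7,28,32,5,0.09,0.7,28,32,5,0.09,0.7,28,32,5,0.09,0.7,28,32,5,0.09,0.7,0,0,0,0,0.7]'
python3 - <<'E'
from look import *
s=robot.observe(); print(s['tool_pos'],s['tool_rot'])
snap('wrist','w1'); p,d,W,K=load('w1'); print(K,-W[:3,:3].T@W[:3,3],W[2,:3])
E
```

```text
time: 0.9
tool_pos: [0.3561, -0.2507, 0.2606]
tool_rot: [-3.141, -0.0, 0.976]
contact_force: [0.3, 0.3, -0.2]
opening: 0.0921
grip_force: 0.0
time: 1.7
tool_pos: [0.5536, -0.0245, 0.295]
tool_rot: [3.141, -0.001, 1.61]
contact_force: [0.3, -0.1, -0.6]
opening: 0.064
grip_force: 0.0
[ 0.55358487 -0.02454162  0.29502322] [ 3.14088509e+00 -1.40557369e-03  1.60985675e+00]
[312.80247244 312.80247244 255.8030666  191.54435157] [0.54848967 0.03961898 0.45965321] [ 0.00752035 -0.24841767 -0.96862382]
```

View pics/w1.png

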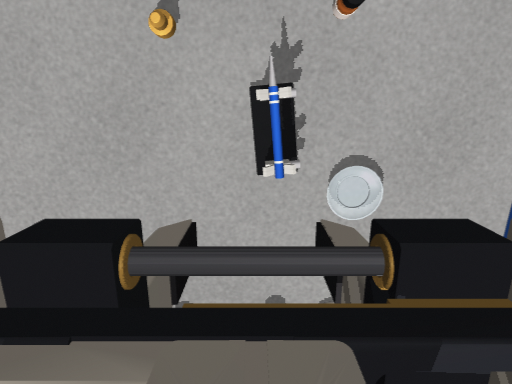

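```bash
cat > m3.py <<'E'
from look import *
def cradle(t,hsvlo=90):
    p,d,W,K=load(t); h=cv2.cvtColor(p,cv2.COLOR_BGR2HSV); C=cloud(d,W,K)
    H,S,V=[h[...,i].astype(int) for i in range(3)]
    near=np.hypot(C[...,0]-.577,C[...,1]-.01)<.1
    dk=((V<40)&near&(C[...,2]<.025)).astype(np.uint8); vs,us=np.nonzero(dk)
    P=np.array([onplane(W,K,u,v,.008)[:2] for u,v in zip(us,vs)],np.float32)
    print('base',len(P),cv2.minAreaRect(P*1000))
    for n,b in (('blue',(H>100)&(H<125)&(S>100)),('red',((H<6)|(H>170))&(S>100))):
        m=b&near&(C[...,2]>.035)
        if m.sum()<30: continue
        vs,us=np.nonzero(m)
        P=np.array([onplane(W,K,u,v,.058) for u,v in zip(us,vs)],np.float32)[:,:2]
        L=cv2.fitLine(P,cv2.DIST_HUBER,0,.01,.01).ravel(); k=(P-L[2:])@L[:2]
        print(n,len(P),L,'ends',L[2:]+k.min()*L[:2],L[2:]+k.max()*L[:2],'len',np.ptp(k),'z',np.percentile(C[m][:,2],[5,50,95]))
    al=(S<40)&(V>120)&near&(C[...,2]>.05)&(C[...,2]<.075)
    k,l,s,c=cv2.connectedComponentsWithStats(al.astype(np.uint8))
    for i in range(1,k):
        if s[i,4]>15: print(' alu',s[i,4],C[l==i].mean(0).round(4))
if __name__=='__main__': cradle(sys.argv[1])
E
python3 m3.py w1
```

```text
base 2073 ((574.7037963867188, 14.955162048339844), (57.872352600097656, 123.52619171142578), 7.234481334686279)
blue 789 [ 0.13073768 -0.991417    0.57262313  0.0247651 ] ends [0.56662    0.07028835] [ 0.5957838  -0.15086812] len 0.22307108 z [0.05590625 0.05956207 0.06153032]
 alu 140 [0.5654 0.0851 0.0575]
 alu 276 [0.5678 0.062  0.0595]
 alu 22 [0.5693 0.052  0.0592]
 alu 18 [ 0.5787 -0.022   0.0598]
 alu 114 [ 0.5667 -0.0345  0.0593]
 alu 116 [ 0.5941 -0.0309  0.0592]
```

```bash
python3 -m handwheel '[4,2,-30,0.03,0.5,4,2,-30,0.03,0.5,4,2,-30,0.027,0.5,4,2,-30,0,0.5,4,2,-30,0,0.5,4.5,1,-30,0,0.5,0,0,-15,0,0.5,0,0,0,0,0.5]' 3
python3 - <<'E'
from look import *
snap('wrist','w2'); s=robot.observe(); print(s['tool_pos'],s['tool_rot'])
E
python3 m3.py w2
```

```text
time: 2.55
tool_pos: [0.5735, -0.018, 0.0979]
tool_rot: [-3.136, -0.001, 1.688]
contact_force: [0.2, 0.6, -0.4]
opening: 0.0458
grip_force: 0.0
[ 0.57465913 -0.01808099  0.09968656] [-3.13881128e+00 -5.60032284e-04  1.68834656e+00]
base 6045 ((577.9798583984375, 16.89098358154297), (59.09398651123047, 123.74024200439453), 7.439709186553955)
blue 2841 [ 0.12913467 -0.99162704  0.5774215   0.01701493] ends [0.5701944  0.07251167] [ 0.5852582  -0.04316331] len 0.1166517 z [0.05817242 0.06179757 0.06337034]
 alu 436 [0.5692 0.0865 0.0599]
 alu 532 [0.5578 0.0623 0.0614]
 alu 606 [0.5831 0.0655 0.0617]
 alu 88 [0.5731 0.054  0.062 ]
 alu 74 [ 0.5819 -0.0203  0.0616]
 alu 434 [ 0.5701 -0.0319  0.061 ]
 alu 402 [ 0.5965 -0.0284  0.061 ]
```

View pics/w2.png

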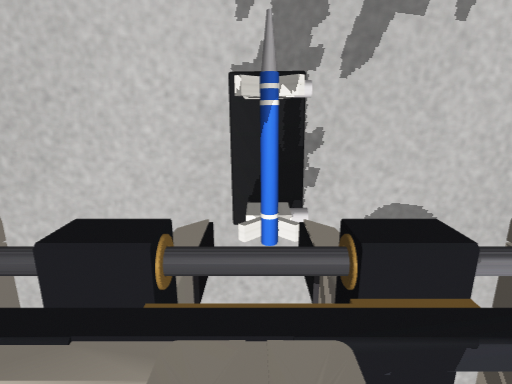

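```bash
python3 -m handwheel '[3,3.5,-5,0.012,0.5,3.4,3.8,-15,0,0.5,0,0,-15,0,0.5,0,0,-14.5,0,0.5,0,0,0,0,0.1,0,0,0,0,0.1,0,0,0,0,0.1,0,0,0,0,0]' 3
python3 -m handwheel '[0,0,0,0,0,0,0,0,0,0,0,0,8,0,0,0,0,8,0,0,0,0,12,0,0,0,0,15,0,0,0,0,15,0,0,0,0,0,0,0]'
python3 - <<'E'
from look import *
snap('wrist','w3'); snap('scene','s3')
E
```

```text
time: 3.4
tool_pos: [0.5828, -0.0101, 0.0519]
tool_rot: [3.14, 0.0, 1.702]
contact_force: [-0.2, -0.1, 0.7]
opening: 0.0184
grip_force: 0.0
time: 4.2
tool_pos: [0.584, -0.0102, 0.1121]
tool_rot: [3.136, 0.001, 1.702]
contact_force: [0.5, 0.6, -0.5]
opening: 0.0005
grip_force: 0.0
```

View pics/w3.png

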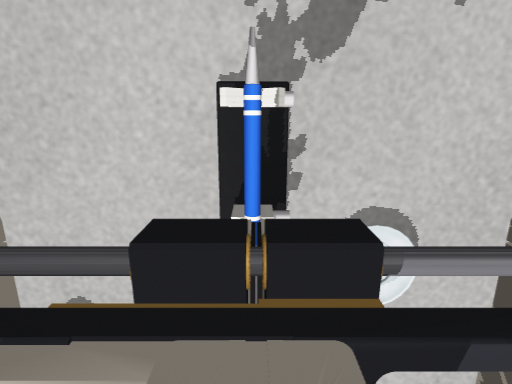

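```bash
python3 -m handwheel '[0,0,0,0,0.5,0,0,0,0,0.5,0,0,0,0,0.5,0,0,0,0,0.5,0,0,-14,0,0.5,0,0,-20,0,0.5,0,0,-24,0,0.5,0,0,0,0,0.5]'
python3 -m handwheel '[0,0,0,0,0,0,0,0,0,0,0,0,0,0,0,0,0,0,0,0,0,0,0,0,0,0,0,0,0,0,0,0,0,0,0]' 10
python3 -m handwheel '[0,0,0,0,0]'
```

```text
time: 5.1
tool_pos: [0.5799, -0.0097, 0.048]
tool_rot: [-3.136, -0.002, 1.702]
contact_force: [-1.1, -0.7, -0.2]
opening: 0.0459
grip_force: 0.0
time: 5.8
tool_pos: [0.5818, -0.0101, 0.0514]
tool_rot: [-3.141, 0.0, 1.702]
contact_force: [-2.9, -1.0, 3.6]
opening: 0.0074
grip_force: 9.3
time: 5.9
tool_pos: [0.5818, -0.0101, 0.0513]
tool_rot: [-3.141, 0.0, 1.702]
contact_force: [-3.8, -1.4, 4.7]
opening: 0.0076
grip_force: 9.6
```

```bash
python3 -m handwheel '[-1,0,1,0,0,-0.5,0,2,0,0,0,0,3,0,0,0,0,0,0,0]'; python3 -m handwheel '[0,0,6,0,0,0,0,6,0,0,0,0,6,0,0,0,0,0,0,0]'
python3 - <<'E'
from look import *
snap('scene','s4'); snap('wrist','w4'); p=load('s4')[0][195:270,215:315]; q=load('w4')[0][0:320,100:400]
im=np.zeros((480,800,3),np.uint8); im[:,:440]=cv2.resize(q,(440,480)); im[:270,440:]=cv2.resize(p,(360,270),interpolation=cv2.INTER_CUBIC); cv2.imwrite('pics/z4.png',im)
E
```

```text
time: 6.3
tool_pos: [0.5811, -0.01, 0.0573]
tool_rot: [3.141, 0.0, 1.702]
contact_force: [-1.1, -0.9, -0.1]
opening: 0.0006
grip_force: 0.0
time: 6.7
tool_pos: [0.5815, -0.0101, 0.0762]
tool_rot: [3.139, 0.001, 1.702]
contact_force: [0.4, -0.1, -0.0]
opening: 0.0005
grip_force: 0.0
```

View pics/z4.png

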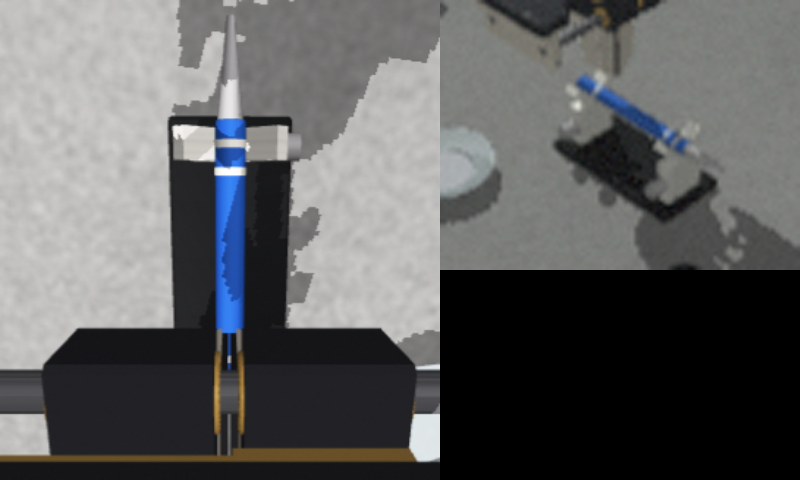

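Run:
```python
from look import *
tcp=np.array([.5815,-.0101,.0762])
for t in ('w3','w4','s4'):
    p,d,W,K=load(t); T=np.array([.584,-.0102,.1121]) if t=='w3' else tcp
    print(t,'tcp',proj(W,K,T),'tip',proj(W,K,T-[0,0,.014]),'grasp',proj(W,K,T+[0,0,.005]))
p,d,W,K=load('s4'); C=cloud(d,W,K); h=cv2.cvtColor(p,cv2.COLOR_BGR2HSV)
m=(np.hypot(C[...,0]-.585,C[...,1]+.01)<.06)&(C[...,2]>.063)&(C[...,2]<.12)
for z0 in np.arange(.06,.12,.006):
    q=m&(C[...,2]>z0)&(C[...,2]<z0+.006); print(round(z0,3),q.sum(),C[q].min(0).round(3) if q.any() else '',C[q].max(0).round(3) if q.any() else '', p[q].mean(0).round() if q.any() else '')
p,d,W,K=load('w4'); C=cloud(d,W,K)
for v in range(190,300,6): print(v,[ (int(u),C[v,u].round(3).tolist(),p[v,u].tolist()) for u in (250,257)])
```

```text
w3 tcp (np.float64(260.1150265144564), np.float64(233.969466893809)) tip (np.float64(259.73683415162463), np.float64(225.11247861051723)) grasp (np.float64(260.26471298043754), np.float64(237.4750143497011))
w4 tcp (np.float64(259.79008562264), np.float64(233.50550823733374)) tip (np.float64(259.4992089984924), np.float64(224.723168937536)) grasp (np.float64(259.9051796628499), np.float64(236.98050357417375))
s4 tcp (np.float64(261.12677374919235), np.float64(215.42701364094717)) tip (np.float64(261.2303578564097), np.float64(219.36218909876087)) grasp (np.float64(261.0894069794707), np.float64(214.00744456711448))
0.06 3 [ 0.584 -0.031  0.063] [ 0.604 -0.012  0.064] [154. 144. 134.]
0.066 1 [ 0.604 -0.023  0.066] [ 0.604 -0.023  0.066] [143. 149. 149.]
0.072 0   
0.078 0   
0.084 9 [ 0.571 -0.001  0.085] [0.589 0.001 0.089] [91. 97. 98.]
0.09 9 [ 0.569 -0.004  0.091] [0.59  0.003 0.096] [91. 97. 99.]
0.096 26 [ 0.562 -0.017  0.096] [0.6   0.004 0.101] [103. 110. 111.]
0.102 26 [ 0.563 -0.018  0.102] [0.601 0.003 0.108] [ 99. 106. 108.]
0.108 25 [ 0.564 -0.017  0.108] [0.601 0.004 0.
[... 1190 characters left out ...]
(257, [0.576, 0.019, 0.165], [75, 72, 73])]
262 [(250, [0.574, 0.018, 0.166], [86, 94, 102]), (257, [0.576, 0.017, 0.165], [95, 91, 92])]
268 [(250, [0.574, 0.016, 0.166], [72, 82, 90]), (257, [0.576, 0.016, 0.166], [79, 75, 76])]
274 [(250, [0.575, 0.014, 0.166], [57, 68, 78]), (257, [0.576, 0.014, 0.166], [59, 57, 56])]
280 [(250, [0.577, -0.009, 0.129], [37, 59, 76]), (257, [0.58, -0.009, 0.128], [64, 63, 64])]
286 [(250, [0.577, -0.012, 0.129], [37, 54, 66]), (257, [0.58, -0.012, 0.128], [65, 64, 64])]
292 [(250, [0.578, -0.015, 0.127], [55, 57, 60]), (257, [0.58, -0.014, 0.129], [64, 63, 63])]
298 [(250, [0.578, -0.018, 0.128], [54, 56, 59]), (257, [0.581, -0.017, 0.128], [62, 60, 62])]
```

```bash
python3 -m handwheel '[0,0,0,0,0.5,0,0,0,0,0.5,0,0,0,0,0.5,0,0,-4,0,0.5,0,0,-12,0,0.5,0,0,-16,0,0.5,0,0,-15,0,0.5,0,0,0,0,0.5]' 6
python3 -m handwheel '[0,0,0,0,0,0,0,0,0,0,0,0,0,0,0,0,0,0,0,0,0,0,0,0,0,0,0,0,0,0,0,0,0,0,0]' 6
python3 -m handwheel '[0,0,2,0,0,0,0,4,0,0,0,0,0,0,0]'
```

```text
time: 7.6
tool_pos: [0.5788, -0.0098, 0.0252]
tool_rot: [-3.137, -0.001, 1.702]
contact_force: [-0.7, -0.5, -0.5]
opening: 0.0456
grip_force: 0.0
time: 8.3
tool_pos: [0.5814, -0.0101, 0.0285]
tool_rot: [3.14, 0.0, 1.702]
contact_force: [2.6, 0.1, 2.4]
opening: 0.0109
grip_force: 6.0
time: 8.6
tool_pos: [0.5806, -0.01, 0.0344]
tool_rot: [3.142, 0.0, 1.702]
contact_force: [0.3, -0.5, -0.9]
opening: 0.0108
grip_force: 6.0
```

```bash
python3 -m handwheel '[0,0,10,0,0,0,0,20,0,0,0,0,30,0,0,0,0,35,0,0,0,0,35,0,0,0,0,30,0,0,0,0,15,0,0,0,0,0,0,0]' 6
python3 -m handwheel '[0,0,0,0,0,0,0,0,0,0,0,0,0,0,0,0,0,0,0,0]' 3
cat > probe.py <<'E'
from look import *
# tilt of a held probe from the scene cloud: colour blue/red, near tool
def held(col,tag):
    snap('scene',tag); p,d,W,K=load(tag); C=cloud(d,W,K); h=cv2.cvtColor(p,cv2.COLOR_BGR2HSV)
    H,S,V=[h[...,i].astype(int) for i in range(3)]
    b=(H>100)&(H<125)&(S>100) if col=='blue' else ((H<6)|(H>170))&(S>100)
    T=robot.observe()['tool_pos']; m=b&(np.linalg.norm(C-T,axis=-1)<.16)&(C[...,2]>.02)
    P=C[m].astype(np.float32); L=cv2.fitLine(P,cv2.DIST_HUBER,0,.01,.01).ravel()
    k=(P-L[3:])@L[:3]; print(tag,len(P),'tcp',T.round(4),'dir',L[:3].round(3),'ends',(L[3:]+np.percentile(k,1)*L[:3]).round(3),(L[3:]+np.percentile(k,99)*L[:3]).round(3))
held(sys.argv[1],sys.argv[2])
E
python3 probe.py blue s5
```

```text
time: 9.4
tool_pos: [0.5818, -0.0102, 0.2123]
tool_rot: [3.136, 0.002, 1.702]
contact_force: [0.0, -0.2, -0.0]
opening: 0.0107
grip_force: 6.0
time: 9.8
tool_pos: [0.5804, -0.01, 0.2081]
tool_rot: [-3.14, -0.0, 1.702]
contact_force: [0.2, -0.5, -0.7]
opening: 0.0108
grip_force: 3.0
s5 96 tcp [ 0.5805 -0.01    0.2083] dir [-0.092  0.969 -0.229] ends [ 0.582 -0.003  0.237] [0.575 0.072 0.22 ]
```

```bash
python3 -m handwheel '[-18,-40,20,0,0,-18,-40,-20,0,0,-18,-40,25,0,0,-18,-40,-25,0,0,0,0,25,0,0,0,0,-25,0,0,0,0,30,0,0,0,0,0,0,0]' 3
python3 probe.py blue s6
```

```text
time: 10.65
tool_pos: [0.5102, -0.17, 0.2414]
tool_rot: [3.138, 0.003, 1.701]
contact_force: [0.9, -0.1, -0.2]
opening: 0.0107
grip_force: 3.0
s6 85 tcp [ 0.5099 -0.1698  0.2402] dir [-0.017 -0.468  0.884] ends [ 0.511 -0.128  0.195] [ 0.509 -0.167  0.268]
```

```bash
python3 -m handwheel '[0,-20,-25,0,0,0,-20,25,0,0,0,0,-25,0,0,0,0,25,0,0,0,0,-30,0,0,0,0,30,0,0,0,0,-10,0,0,0,0,0,0,0]' 3
python3 probe.py blue s7
```

```text
time: 11.5
tool_pos: [0.5088, -0.209, 0.2278]
tool_rot: [-3.141, -0.001, 1.702]
contact_force: [0.1, 1.0, 0.1]
opening: 0.0113
grip_force: 3.0
s7 79 tcp [ 0.5087 -0.2089  0.2279] dir [-0.033 -0.447  0.894] ends [ 0.51  -0.169  0.179] [ 0.507 -0.216  0.272]
```

```bash
python3 -m handwheel '[-10,-25,0,0,0,-15,-40,0,0,0,-17,-45,0,0,0,-17,-45,0,0,0,-12,-32,0,0,0,-8,-20,0,0,0,0,0,0,0,0,0,0,0,0,0]' 3
python3 probe.py blue s8
python3 - <<'E'
from look import *
snap('wrist','w8')
p=load('s8')[0][100:180,190:290]; q=load('w8')[0][0:320,100:400]
im=np.zeros((480,800,3),np.uint8); im[:,:440]=cv2.resize(q,(440,480)); im[:288,440:]=cv2.resize(p,(360,288),interpolation=cv2.INTER_CUBIC); cv2.imwrite('pics/z8.png',im)
p,d,W,K=load('w8'); h=cv2.cvtColor(p,cv2.COLOR_BGR2HSV); dk=h[...,2]<40; dk[225:]=0
C=cloud(d,W,K); dk&=(C[...,2]<.03)&(np.hypot(C[...,0]-.4235,C[...,1]+.363)<.07)
vs,us=np.nonzero(dk); P=np.array([onplane(W,K,u,v,.008)[:2] for u,v in zip(us,vs)],np.float32); print(len(P),cv2.minEnclosingCircle(P))
E
```

```text
time: 12.35
tool_pos: [0.4299, -0.416, 0.2283]
tool_rot: [-3.141, -0.001, 1.701]
contact_force: [-0.4, 0.3, -1.3]
opening: 0.0111
grip_force: 3.0
s8 65 tcp [ 0.4303 -0.4154  0.2286] dir [-0.005 -0.373  0.928] ends [ 0.431 -0.344  0.088] [ 0.43  -0.412  0.257]
1212 ((0.4219789505004883, -0.36333662271499634), 0.03314682096242905)
```

View pics/z8.png

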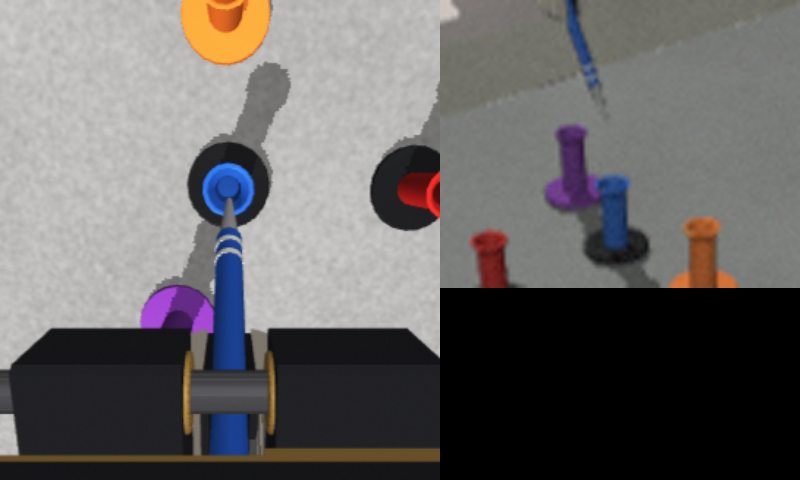

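Run:
```python
from look import *
p,d,W,K=load('w8'); G=np.array([.4301,-.4157,.2285+.027])
o,r=ray(W,K,255.4,133.3); r/=np.linalg.norm(r)
for L in (.115,.12,.125):
    b=r@(o-G); c=(o-G)@(o-G)-L*L
    for s in (-1,1): print(L,s,(o+r*(-b+s*np.sqrt(b*b-c))).round(4))
print('mouth',onplane(W,K,255.4,124.7,.076), 'mouthpx by depth')
C=cloud(d,W,K); h=cv2.cvtColor(p,cv2.COLOR_BGR2HSV); m=(h[...,0]>100)&(h[...,0]<125)&(h[...,1]>100)&(C[...,2]>.066)&(C[...,2]<.085)&(C[...,1]>-.40)
print(m.sum(),C[m].mean(0)); q=C[m][:,:2].astype(np.float32); print(cv2.minEnclosingCircle(q))
```

```text
0.115 -1 [ 0.4206 -0.3526  0.3512]
0.115 1 [ 0.422  -0.3658  0.1522]
0.12 -1 [ 0.4206 -0.3522  0.3569]
0.12 1 [ 0.4221 -0.3661  0.1465]
0.125 -1 [ 0.4205 -0.3518  0.3625]
0.125 1 [ 0.4221 -0.3665  0.1409]
mouth [ 0.42147569 -0.36246208  0.076     ] mouthpx by depth
670 [ 0.42095339 -0.36274569  0.07427664]
((0.421146422624588, -0.36388763785362244), 0.017505811527371407)
```

```bash
python3 -m handwheel '[0,2,-15,0,0,0,0,-20,0,0,0,0,-20,0,0,0,0,-20,0,0,0,0,-15,0,0,0,0,0,0,0]' 3
python3 -m handwheel '[-0.5,5,-2,0,0,-1,9,-2,0,0,-1,9,-3,0,0,-1,9,-3,0,0,-1,9,-3,0,0,-1,8,-3,0,0,0,0,0,0,0]' 3
python3 probe.py blue s9
```

```text
time: 13.05
tool_pos: [0.43, -0.412, 0.137]
tool_rot: [-3.139, -0.004, 1.704]
contact_force: [-0.9, -0.5, -0.6]
opening: 0.0113
grip_force: 3.0
time: 13.75
tool_pos: [0.4242, -0.3638, 0.1226]
tool_rot: [-3.141, -0.001, 1.703]
contact_force: [1.8, 0.1, -1.1]
opening: 0.0111
grip_force: 3.0
s9 139 tcp [ 0.4245 -0.3646  0.1229] dir [-0.038 -0.069  0.997] ends [ 0.429 -0.354  0.021] [ 0.425 -0.361  0.123]
```

```bash
python3 -m handwheel '[-1,1,-5,0,0,0,0,-6,0,0,0,0,-5,0,0,0,0,-5,0,0,0,0,0,0,0]' 3
python3 probe.py blue s10
python3 -m handwheel '[0,0,-3,0,0,0,0,0,0,0.15,0,0,0,0,0.3,0,0,0,0,0.3,0,0,0,0,0.3]' 3
python3 probe.py blue s11
```

```text
time: 14.3
tool_pos: [0.4235, -0.3645, 0.1016]
tool_rot: [-3.141, -0.0, 1.702]
contact_force: [-0.7, -1.0, 0.2]
opening: 0.0113
grip_force: 3.0
s10 132 tcp [ 0.4235 -0.3644  0.1017] dir [ 0.022 -0.098  0.995] ends [ 0.426 -0.352  0.022] [ 0.43  -0.367  0.173]
time: 14.85
tool_pos: [0.4236, -0.3641, 0.0989]
tool_rot: [3.142, -0.0, 1.702]
contact_force: [0.0, 0.6, 0.3]
opening: 0.0267
grip_force: 0.0
s11 138 tcp [ 0.4236 -0.3642  0.099 ] dir [-0.061 -0.162  0.985] ends [ 0.43  -0.351  0.021] [ 0.424 -0.366  0.111]
```

```bash
python3 -m handwheel '[0,0,15,0,0.4,0,0,30,0,0.5,0,0,40,0,0.5,0,0,40,0,0.5,0,20,30,0,0.5,2,40,10,0,0.5,4,48,0,0,0.5,4,48,0,0,0.5]' 3
python3 -m handwheel '[4,48,0,0,0.5,4,48,0,0,0.5,5,48,0,0,0.5,5,48,0,0,0.5,5,48,0,0,0.5,5,48,0,0,0.5,5,48,0,0,0.5,4,48,0,0,0.5]' 3
python3 -m handwheel '[0,38,0,0,0.6,0,5,0,0,0.6,0,0,0,0,0.6]' 3
python3 - <<'E'
from look import *
s=robot.observe(); print(s['tool_pos'])
snap('top','t12'); snap('wrist','w12'); 
p,d,W,K=load('t12'); C=cloud(d,W,K); h=cv2.cvtColor(p,cv2.COLOR_BGR2HSV)
m=(h[...,0]>100)&(h[...,0]<125)&(h[...,1]>100)&(np.hypot(C[...,0]-.42,C[...,1]+.365)<.05); print('blue in tube: z',np.sort(C[m][:,2])[-12:].round(3))
i=np.argmax(np.where(m,C[...,2],0)); print(C.reshape(-1,3)[i])
p,d,W,K=load('w12'); C=cloud(d,W,K); h=cv2.cvtColor(p,cv2.COLOR_BGR2HSV); H,S,V=[h[...,i].astype(int) for i in range(3)]
red=((H<6)|(H>170))&(S>100)&(C[...,2]>.02); red[225:]=0
P=C[red].astype(np.float32); print(len(P)); 
for a,b in ((.03,.06),(.06,.09),(.09,.13)):
    q=P[(P[:,2]>a)&(P[:,2]<b)]; print(a,q.mean(0) if len(q) else '', q.min(0),q.max(0))
vs,us=np.nonzero(red); print(us.min(),us.max(),vs.min(),vs.max())
dk=(V<75)&(C[...,2]<.02)&(C[...,2]>.004)&(np.hypot(C[...,0]-.47,C[...,1]-.29)<.05); vs,us=np.nonzero(dk)
P=np.array([onplane(W,K,u,v,.008)[:2] for u,v in zip(us,vs)],np.float32); print('foot',len(P),cv2.minEnclosingCircle(P))
E
```

```text
time: 15.7
tool_pos: [0.4334, -0.2069, 0.2645]
tool_rot: [3.14, 0.001, 1.701]
contact_force: [0.5, 0.5, 0.2]
opening: 0.046
grip_force: 0.0
time: 16.5
tool_pos: [0.4704, 0.1778, 0.2642]
tool_rot: [3.141, 0.0, 1.702]
contact_force: [0.9, -1.2, 0.4]
opening: 0.0456
grip_force: 0.0
time: 16.8
tool_pos: [0.4702, 0.2194, 0.2638]
tool_rot: [-3.141, 0.0, 1.704]
contact_force: [-0.6, 0.1, -0.9]
opening: 0.0549
grip_force: 0.0
[0.47022228 0.21942884 0.26378043]
blue in tube: z [0.153 0.153 0.156 0.156 0.157 0.157 0.161 0.161 0.162 0.162 0.163 0.164]
[ 0.42663883 -0.38379254  0.16379405]
57
0.03 [0.472498   0.29592937 0.04427273] [0.46798098 0.2889281  0.04057352] [0.477015   0.30293065 0.04797193]
0.06 [0.4673031  0.28932604 0.07501685] [0.46511948 0.28860125 0.06545475] [0.4692432  0.29052356 0.08912113]
0.09 [0.46928957 0.29412368 0.12556016] [0.46360838 0.2889329  0.10839257] [0.4749148  0.3000357  0.12901899]
261 273 94 107
foot 246 ((0.4655906856060028, 0.31296420097351074), 0.021896567195653915)
```

View pics/w12.png

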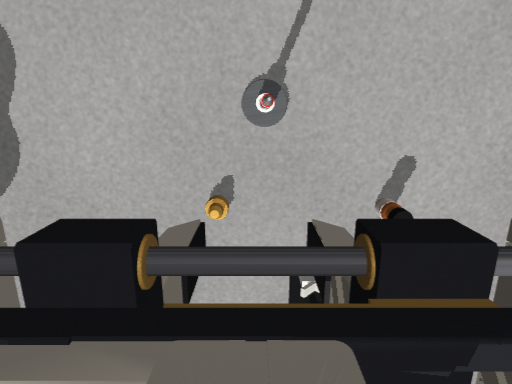

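```bash
python3 -m handwheel '[0,15,0,0,0.6,0,25,0,0,0.6,0,20,-10,0,0.6,0,10,-20,0,0.6,0,1.5,-25,0,0.6,0,0,-10,0,0.6,0,0,0,0,0.6,0,0,0,0,0.6]' 6
cat > st.py <<'E'
from look import *
t=sys.argv[1]; s=robot.observe(); print(s['tool_pos'])
snap('wrist',t); p,d,W,K=load(t); C=cloud(d,W,K); h=cv2.cvtColor(p,cv2.COLOR_BGR2HSV); H,S,V=[h[...,i].astype(int) for i in range(3)]
red=((H<6)|(H>170))&(S>100)&(C[...,2]>.02)&(C[...,2]<.14); red[235:]=0; P=C[red]
vs,us=np.nonzero(red); print(len(P),us.min(),us.max(),vs.min(),vs.max())
for a in np.arange(.03,.13,.015):
    q=P[(P[:,2]>a)&(P[:,2]<a+.015)]
    if len(q)>4: print(a.round(3),len(q),np.median(q,0).round(4),q.min(0).round(4),q.max(0).round(4))
T=s['tool_pos']; print('px of axis below tcp at z .13,.05:',proj(W,K,[T[0],T[1],.13]),proj(W,K,[T[0],T[1],.05]))
dk=(V<75)&(C[...,2]<.02)&(np.hypot(C[...,0]-.47,C[...,1]-.29)<.045); vs,us=np.nonzero(dk); print('foot px',us.min(),us.max(),vs.min(),vs.max(),onplane(W,K,(us.min()+us.max())/2,(vs.min()+vs.max())/2,.008))
E
python3 st.py w13
```

```text
time: 17.7
tool_pos: [0.4712, 0.29, 0.2]
tool_rot: [3.14, -0.0, 1.701]
contact_force: [0.5, -0.2, 1.3]
opening: 0.0554
grip_force: 0.0
[0.47120894 0.2900338  0.19998494]
229 249 263 165 195
0.03 18 [0.4699 0.3008 0.0408] [0.4649 0.2981 0.0341] [0.4746 0.3013 0.0449]
0.045 23 [0.4688 0.3005 0.0529] [0.4641 0.2983 0.0464] [0.4743 0.3014 0.059 ]
0.06 32 [0.4688 0.3007 0.0669] [0.4642 0.2983 0.06  ] [0.4741 0.3013 0.0748]
0.075 35 [0.4687 0.3005 0.0828] [0.4644 0.2984 0.0752] [0.4737 0.3013 0.0896]
0.09 38 [0.4687 0.3006 0.0973] [0.4639 0.2974 0.0901] [0.4744 0.3012 0.1043]
0.105 18 [0.4708 0.3005 0.1119] [0.4647 0.2968 0.1062] [0.4749 0.3011 0.1194]
0.12 63 [0.4687 0.299  0.1256] [0.4638 0.2922 0.1202] [0.475  0.3013 0.1291]
px of axis below tcp at z .13,.05: (np.float64(257.437298786149), np.float64(198.95952738841117)) (np.float64(256.9084302490593), np.float64(177.8741363370046))
foot px 235 278 140 163 [0.46809711 0.31172394 0.008     ]
```

```bash
python3 -m handwheel '[-1,3,-8,0,0.6,-0.5,2.5,-18,0,0.6,0,0,-20,0,0.5,0,0,-20,0,0.4,0,0,-20,0,0.4,0,0,-14,0,0.4,0,0,-8,0,0.4,0,0,0,0,0.4]' 8
python3 -m handwheel '[0,0,0,0,0,0,0,0,0,0,0,0,0,0,0,0,0,0,0,0,0,0,0,0,0,0,0,0,0,0]' 8
```

```text
time: 18.55
tool_pos: [0.4687, 0.2956, 0.0903]
tool_rot: [-3.14, 0.0, 1.702]
contact_force: [-0.4, 0.4, 0.5]
opening: 0.0368
grip_force: 0.0
time: 19.15
tool_pos: [0.4695, 0.2959, 0.0916]
tool_rot: [3.14, -0.0, 1.702]
contact_force: [-1.3, -0.3, 4.0]
opening: 0.0111
grip_force: 8.0
```

```bash
python3 -m handwheel '[0,0,5,0,0,0,0,15,0,0,0,0,25,0,0,0,0,30,0,0,0,0,25,0,0,5,-15,5,0,0,12,-35,0,0,0,14,-40,0,0,0]' 8
python3 -m handwheel '[14,-40,0,0,0,14,-40,0,0,0,14,-40,0,0,0,14,-40,0,0,0,13,-40,0,0,0,10,-30,0,0,0,6,-18,0,0,0,0,0,0,0,0]' 8
python3 probe.py red s14
```

```text
time: 19.95
tool_pos: [0.4997, 0.2046, 0.1953]
tool_rot: [-3.141, 0.0, 1.704]
contact_force: [-0.1, -0.4, -1.0]
opening: 0.011
grip_force: 8.0
time: 20.75
tool_pos: [0.585, -0.0449, 0.1949]
tool_rot: [-3.14, -0.0, 1.698]
contact_force: [0.5, 0.8, -0.3]
opening: 0.0111
grip_force: 8.0
s14 98 tcp [ 0.5846 -0.0431  0.1951] dir [-0.036  0.003  0.999] ends [ 0.589 -0.041  0.114] [ 0.585 -0.041  0.223]
```

```bash
python3 -m handwheel '[2.5,-5,0,0,0,0,0,-15,0,0,0,0,-25,0,0,0,0,-25,0,0,0,0,-18,0,0,0,0,-10,0,0,0,0,0,0,0,0,0,0,0,0]' 5
python3 probe.py red s15
python3 -m handwheel '[-1.3,10,0,0,0,-1.6,12,-0.5,0,0,-1.5,11,-2.5,0,0,-1.3,10,-4,0,0,-1.2,9,-5,0,0,-1.2,9,-6,0,0,0,0,0,0,0]' 5
python3 probe.py red s16
```

```text
time: 21.6
tool_pos: [0.588, -0.0468, 0.1038]
tool_rot: [3.14, 0.0, 1.703]
contact_force: [0.5, 0.5, -0.6]
opening: 0.0108
grip_force: 5.0
s15 66 tcp [ 0.5883 -0.047   0.1042] dir [-0.042  0.03   0.999] ends [ 0.593 -0.044  0.034] [ 0.589 -0.041  0.133]
time: 22.35
tool_pos: [0.5784, 0.0152, 0.0837]
tool_rot: [-3.139, -0.001, 1.703]
contact_force: [-0.6, -0.3, -0.5]
opening: 0.0109
grip_force: 5.0
s16 34 tcp [0.5789 0.0145 0.0843] dir [-0.092  0.713  0.695] ends [ 0.593 -0.057  0.035] [0.584 0.013 0.103]
```

```bash
python3 -m handwheel '[-1,8,-8,0,0,-1,7,-8,0,0,-0.8,6,-9.5,0,0,-0.5,4,-9.5,0,0,-0.3,3,-10,0,0,-0.2,1.5,-8,0,0,0,0,0,0,0]' 4
python3 probe.py red s17
python3 -m handwheel '[0,0,-3,0,0,0,0,0,0,0,0,0,0,0,0]' 4
python3 probe.py red s18
```

```text
time: 23.1
tool_pos: [0.5749, 0.0435, 0.0306]
tool_rot: [-3.139, -0.001, 1.702]
contact_force: [-1.0, 0.3, -0.5]
opening: 0.0111
grip_force: 4.0
s17 4 tcp [0.5754 0.0433 0.0313] dir [0.949 0.303 0.092] ends [0.572 0.051 0.059] [0.578 0.053 0.06 ]
time: 23.45
tool_pos: [0.5754, 0.0432, 0.0291]
tool_rot: [-3.141, -0.0, 1.702]
contact_force: [-2.1, -0.1, -0.8]
opening: 0.0108
grip_force: 4.0
s18 5 tcp [0.5754 0.0432 0.0291] dir [ 0.864 -0.045 -0.501] ends [0.572 0.051 0.06 ] [0.578 0.051 0.056]
```

Run:
```python
from look import *
for n,t in (('top','t18'),('wrist','w18')):
    snap(n,t)
    p,d,W,K=load(t); C=cloud(d,W,K); h=cv2.cvtColor(p,cv2.COLOR_BGR2HSV); H,S,V=[h[...,i].astype(int) for i in range(3)]
    m=((H<6)|(H>170))&(S>100)&(np.hypot(C[...,0]-.578,C[...,1]-.015)<.12)&(C[...,2]>.02)
    P=C[m]; print(n,len(P)); 
    for a in np.arange(-.09,.12,.015):
        q=P[(P[:,1]>a)&(P[:,1]<a+.015)]
        if len(q)>2: print(a.round(3),len(q),np.median(q,0).round(4))
q=load('w18')[0][0:330,100:400]; p=load('s18')[0][195:270,215:315]
im=np.zeros((480,800,3),np.uint8); im[:,:440]=cv2.resize(q,(440,480)); im[:270,440:]=cv2.resize(p,(360,270),interpolation=cv2.INTER_CUBIC); cv2.imwrite('pics/z18.png',im)
```

```text
top 44
-0.075 4 [ 0.5842 -0.0601  0.0577]
-0.06 12 [ 0.5828 -0.0513  0.059 ]
-0.045 11 [ 0.5822 -0.0356  0.0603]
-0.03 15 [ 0.5789 -0.0248  0.0584]
wrist 807
0.015 487 [0.5757 0.0242 0.0592]
0.03 74 [0.5767 0.031  0.0597]
0.045 196 [0.5729 0.0503 0.0584]
0.06 43 [0.5706 0.0723 0.1141]
0.105 7 [0.5653 0.1087 0.194 ]
```

View pics/z18.png

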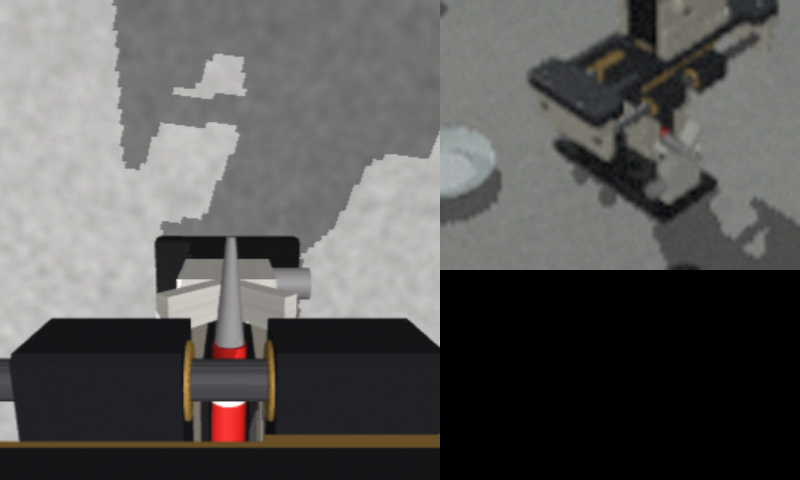

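```bash
python3 -m handwheel '[0,0,0,0,0.2,0,0,0,0,0.3,0,0,0,0,0.3,0,0,0,0,0.3,0,0,0,0,0.3,1.3,-10,0,0,0.3,2,-15,0,0,0.3,2,-15,0,0,0.3]' 8
python3 -m handwheel '[0,0,0,0,0.3,0,0,0,0,0.3,0,0,0,0,0.3]' 8
cat > rp.py <<'E'
from look import *
for n in sys.argv[2:]:
    t=n[0]+sys.argv[1]; snap(n,t)
    p,d,W,K=load(t); C=cloud(d,W,K); h=cv2.cvtColor(p,cv2.COLOR_BGR2HSV); H,S,V=[h[...,i].astype(int) for i in range(3)]
    m=((H<6)|(H>170))&(S>100)&(np.hypot(C[...,0]-.578,C[...,1]-.015)<.12)&(C[...,2]>.02)&(C[...,2]<.075)
    P=C[m]; print(n,len(P),'y range',np.percentile(P[:,1],[1,99]).round(4),robot.observe()['tool_pos'].round(4)); 
    for a in np.arange(-.09,.12,.02):
        q=P[(P[:,1]>a)&(P[:,1]<a+.02)]
        if len(q)>2: print(a.round(3),len(q),np.median(q,0).round(4))
E
python3 rp.py 19 wrist top
```

```text
time: 24.4
tool_pos: [0.5812, 0.0018, 0.0291]
tool_rot: [3.141, 0.0, 1.702]
contact_force: [0.3, -0.7, 0.4]
opening: 0.0272
grip_force: 0.0
time: 24.7
tool_pos: [0.5808, 0.0033, 0.029]
tool_rot: [-3.141, -0.0, 1.701]
contact_force: [0.2, 0.1, 0.4]
opening: 0.0276
grip_force: 0.0
wrist 2663 y range [-0.0205  0.0515] [0.5809 0.0035 0.029 ]
-0.03 476 [ 0.5805 -0.0153  0.0597]
-0.01 228 [ 0.5793 -0.0076  0.0595]
0.01 1036 [0.5758 0.0202 0.059 ]
0.03 804 [0.5733 0.0402 0.0584]
0.05 119 [0.573  0.0509 0.058 ]
top 2 y range [0.0486 0.0489] [0.5809 0.0037 0.029 ]
```

```bash
python3 -m handwheel '[0,0,0,0,0,0,0,0,0,0,0,0,0,0,0,0,0,0,0,0,0,0,2,0,0,0,0,2,0,0,-0.6,5,0,0,0,-1,8,0,0,0]' 10
python3 -m handwheel '[-1,7,0,0,0,0,0,-2,0,0,0,0,-2,0,0,0,0,0,0,0,0,0,0,0,0.3,0,0,0,0,0.3,0,0,0,0,0.3,0,0,0,0,0.3]' 10
python3 rp.py 20 wrist
```

```text
time: 25.6
tool_pos: [0.5798, 0.0164, 0.0332]
tool_rot: [3.141, 0.0, 1.701]
contact_force: [-0.4, -0.2, -1.0]
opening: 0.0105
grip_force: 10.0
time: 26.4
tool_pos: [0.5785, 0.023, 0.0289]
tool_rot: [3.141, 0.0, 1.702]
contact_force: [0.5, 0.3, 0.5]
opening: 0.0271
grip_force: 0.0
wrist 2729 y range [-0.0004  0.072 ] [0.5785 0.0231 0.0289]
-0.01 486 [0.5775 0.0046 0.06  ]
0.01 221 [0.5765 0.0126 0.06  ]
0.03 1054 [0.5733 0.0404 0.0601]
0.05 818 [0.5707 0.0602 0.0601]
0.07 150 [0.5701 0.0713 0.0601]
```

```bash
python3 -m handwheel '[1.5,-12,0,0,0.3,2,-15,0,0,0.3,1,-7.5,0,0,0.3,0,0,0,0,0.3,0,0,0,0,0,0,0,0,0,0,0,0,0,0,0,0,0,0,0,0]' 6
python3 -m handwheel '[0,0,0,0,0,0,0,10,0,0,0,0,20,0,0,0,0,30,0,0,0,0,35,0,0,0,0,35,0,0,0,0,30,0,0,0,0,20,0,0]' 6
python3 probe.py red s21
```

```text
time: 27.25
tool_pos: [0.5817, -0.0112, 0.0289]
tool_rot: [-3.139, 0.0, 1.702]
contact_force: [-5.0, -3.0, 2.9]
opening: 0.0109
grip_force: 6.0
time: 28.05
tool_pos: [0.5841, -0.011, 0.2127]
tool_rot: [3.136, 0.001, 1.702]
contact_force: [0.6, -1.2, -0.2]
opening: 0.011
grip_force: 6.0
s21 93 tcp [ 0.5853 -0.0112  0.2155] dir [-0.123  0.992  0.006] ends [ 0.588 -0.005  0.241] [0.578 0.073 0.241]
```

```bash
python3 -m handwheel '[0,-20,20,0,0,0,-40,-20,0,0,0,-40,25,0,0,0,-40,-25,0,0,0,-20,25,0,0,0,0,-25,0,0,0,0,30,0,0,0,0,0,0,0]' 3
python3 probe.py red s22
python3 -m handwheel '[0,0,-25,0,0,0,0,25,0,0,0,0,-25,0,0,0,0,25,0,0,0,0,-30,0,0,0,0,30,0,0,0,0,-10,0,0,0,0,0,0,0]' 3
python3 probe.py red s23
```

```text
time: 28.9
tool_pos: [0.5844, -0.1719, 0.2418]
tool_rot: [3.136, 0.003, 1.702]
contact_force: [0.7, 0.6, -0.9]
opening: 0.011
grip_force: 3.0
s22 102 tcp [ 0.5841 -0.1715  0.2406] dir [ 0.046 -0.685  0.727] ends [ 0.581 -0.111  0.208] [ 0.585 -0.169  0.269]
time: 29.75
tool_pos: [0.5829, -0.1709, 0.228]
tool_rot: [-3.142, -0.0, 1.702]
contact_force: [-0.0, -0.7, -1.4]
opening: 0.0108
grip_force: 3.0
s23 102 tcp [ 0.5827 -0.1709  0.2281] dir [ 0.027 -0.61   0.792] ends [ 0.581 -0.116  0.188] [ 0.583 -0.168  0.255]
```

```bash
python3 -m handwheel '[0,-25,-25,0,0,0,25,25,0,0,0,-35,-25,0,0,0,30,30,0,0,0,-35,-30,0,0,0,30,30,0,0,0,0,-5,0,0,0,0,0,0,0]' 3
python3 probe.py red s24
```

```text
time: 30.6
tool_pos: [0.583, -0.1808, 0.2287]
tool_rot: [3.141, 0.0, 1.703]
contact_force: [-0.2, -0.3, -0.0]
opening: 0.0111
grip_force: 3.0
s24 98 tcp [ 0.5827 -0.1811  0.2286] dir [ 0.    -0.358  0.934] ends [ 0.583 -0.148  0.175] [ 0.583 -0.178  0.254]
```

```bash
python3 -m handwheel '[0,-10,0,0,0,0,-20,0,0,0,-1,-32,0,0,0,-1,-42,0,0,0,-1,-45,0,0,0,-1,-40,0,0,0,0,-19,0,0,0,0,0,0,0,0]' 3
python3 -m handwheel '[0,0,0,0,0]' 3
python3 probe.py red s25
python3 - <<'E'
from look import *
s=robot.observe(); T=s['tool_pos']; snap('wrist','w25'); p,d,W,K=load('w25'); C=cloud(d,W,K); h=cv2.cvtColor(p,cv2.COLOR_BGR2HSV); H,S,V=[h[...,i].astype(int) for i in range(3)]
red=((H<6)|(H>170))&(S>100)
m=red&(C[...,2]>.066)&(C[...,2]<.085); print('mouth',m.sum(),C[m].mean(0),cv2.minEnclosingCircle(C[m][:,:2].astype(np.float32)))
dk=(V<40)&(C[...,2]<.03)&(np.hypot(C[...,0]-.573,C[...,1]+.346)<.06); dk[225:]=0; vs,us=np.nonzero(dk)
P=np.array([onplane(W,K,u,v,.008)[:2] for u,v in zip(us,vs)],np.float32); print('foot',len(P),cv2.minEnclosingCircle(P))
m=red&(C[...,2]>.13)&(np.linalg.norm(C-T,axis=-1)<.15); P=C[m].astype(np.float32); L=cv2.fitLine(P,cv2.DIST_HUBER,0,.01,.01).ravel(); print('probe',len(P),L.round(3),P.min(0),P.max(0))
# needle: grey pixels above bench in the tube/probe direction
n=(S<60)&(C[...,2]>.1)&(C[...,2]<.2)&(np.hypot(C[...,0]-T[0],C[...,1]-T[1])<.1); n[225:]=0; vs,us=np.nonzero(n)
if len(vs): Q=C[n]; i=Q[:,2].argsort()[:8]; print('needle',len(Q),Q[i].round(4).tolist())
E
```

```text
time: 31.45
tool_pos: [0.5769, -0.3945, 0.2277]
tool_rot: [-3.141, 0.001, 1.697]
contact_force: [-0.3, 0.4, -1.1]
opening: 0.0108
grip_force: 3.0
time: 31.55
tool_pos: [0.5781, -0.3906, 0.2283]
tool_rot: [-3.141, -0.001, 1.7]
contact_force: [1.6, 0.4, -0.7]
opening: 0.0113
grip_force: 3.0
s25 90 tcp [ 0.5785 -0.3896  0.2287] dir [ 0.017 -0.179  0.984] ends [ 0.575 -0.349  0.075] [ 0.578 -0.383  0.258]
mouth 655 [ 0.57212132 -0.34497991  0.07433274] ((0.5720192790031433, -0.34598174691200256), 0.01747903600335121)
foot 1233 ((0.5728850364685059, -0.3455332815647125), 0.03332502022385597)
probe 2304 [ 0.038 -0.356  0.934  0.577 -0.381  0.241] [ 0.5677572  -0.40019038  0.14103635] [ 0.5838737  -0.3473141   0.32820293]
needle 210 [[0.571, -0.3471, 0.1419], [0.5711, -0.3478, 0.1427], [0.5717, -0.3469, 0.1429], [0.5726, -0.3475, 0.1437], [0.5718, -0.3476, 0.1443], [0.5727, -0.3482, 0.1452], [0.5719, -0.3481, 0.1466], [0.5711, -0.3481, 0.1475]]
```

```bash
python3 -m handwheel '[0.5,2,-15,0,0,0,0,-20,0,0,0,0,-20,0,0,0,0,-20,0,0,0,0,-12,0,0,0,0,0,0,0]' 3
python3 -m handwheel '[-0.7,5,-2,0,0,-1,8,-3,0,0,-1,9,-3,0,0,-1,9,-3,0,0,-1,7,-3,0,0,-0.5,4,-3,0,0,0,0,0,0,0]' 3
python3 probe.py red s26
```

```text
time: 32.25
tool_pos: [0.5789, -0.3858, 0.1404]
tool_rot: [-3.139, -0.003, 1.703]
contact_force: [-0.1, -0.2, 0.0]
opening: 0.0113
grip_force: 3.0
time: 32.95
tool_pos: [0.574, -0.3444, 0.1246]
tool_rot: [-3.141, -0.001, 1.703]
contact_force: [-0.5, 0.1, -0.7]
opening: 0.0108
grip_force: 3.0
s26 181 tcp [ 0.5741 -0.3448  0.1248] dir [-0.055 -0.064  0.996] ends [ 0.581 -0.335  0.022] [ 0.572 -0.344  0.173]
```

```bash
python3 -m handwheel '[-0.5,-0.5,-5,0,0,0,0,-6,0,0,0,0,-5,0,0,0,0,-5,0,0,0,0,-4,0,0,0,0,0,0,0]' 3
python3 -m handwheel '[0,0,0,0,0.15,0,0,0,0,0.35,0,0,0,0,0.35,0,0,0,0,0.35,0,0,15,0,0.35,0,0,30,0,0.4,0,0,40,0,0.4,0,0,40,0,0.4]' 3
python3 -m handwheel '[-10,20,20,0,0.4,-15,40,0,0,0.4,-15,45,0,0,0.4,-15,45,0,0,0.4,-10,30,0,0,0.4,0,10,0,0,0.4,0,0,0,0,0.4]' 3
python3 - <<'E'
from look import *
snap('top','t27'); snap('scene','s27')
for t in ('t27','s27'):
    p,d,W,K=load(t); C=cloud(d,W,K); h=cv2.cvtColor(p,cv2.COLOR_BGR2HSV); H,S,V=[h[...,i].astype(int) for i in range(3)]
    for n,b,x,y in (('blue',(H>100)&(H<125),.423,-.363),('red',(H<6)|(H>170),.573,-.346)):
        m=b&(S>100)&(np.hypot(C[...,0]-x,C[...,1]-y)<.05)&(C[...,2]>.09)
        P=C[m]; i=P[:,2].argsort()[-6:]; print(t,n,len(P),P[i].round(3).tolist()[::2])
    p0,d0=load(t[0]+'0')[:2]
    for n,u in (('vial',(.65,.17)),('dish',(.66,-.06)),('chuck',(.425,.146))):
        uv=np.array(proj(W,K,(*u,.02))).astype(int); s=np.s_[uv[1]-22:uv[1]+22,uv[0]-26:uv[0]+26]
        print(' ',n,np.percentile(cv2.absdiff(p[s],p0[s]),[50,95,99.5]))
E
```

```text
time: 33.6
tool_pos: [0.5736, -0.3459, 0.0997]
tool_rot: [-3.141, 0.0, 1.702]
contact_force: [-0.5, 0.5, 2.0]
opening: 0.0111
grip_force: 3.0
time: 34.4
tool_pos: [0.5734, -0.3455, 0.226]
tool_rot: [-3.141, -0.001, 1.702]
contact_force: [0.7, -1.1, -0.5]
opening: 0.0371
grip_force: 0.0
time: 35.1
tool_pos: [0.509, -0.1548, 0.2456]
tool_rot: [3.14, 0.001, 1.704]
contact_force: [-0.1, -0.8, 0.3]
opening: 0.0369
grip_force: 0.0
t27 blue 35 [[0.423, -0.385, 0.16], [0.423, -0.381, 0.163], [0.42, -0.381, 0.163]]
t27 red 31 [[0.571, -0.363, 0.16], [0.574, -0.363, 0.162], [0.573, -0.359, 0.166]]
  vial [ 6. 44. 50.]
  dish [  3.     50.    109.685]
  chuck [ 2.  8. 42.]
s27 blue 49 [[0.427, -0.377, 0.155], [0.43, -0.378, 0.155], [0.43, -0.379, 0.159]]
s27 red 61 [[0.58, -0.357, 0.156], [0.58, -0.357, 0.16], [0.578, -0.36, 0.161]]
  vial [ 4.    48.    50.685]
  dish [ 1.  4. 10.]
  chuck [ 2. 47. 51.]
```

```bash
python3 -c "
from cell import robot
print(robot.hand_in())"
```

```text
the job is handed in; nothing more can be done
None
```

I handed the job in at about 35 s: the blue probe and then the red one stand point down in their own tubes, and the red was laid across both cradle forks and let go before I took it again. The cameras put both butt ends about 161 mm above the bench, which matches probes resting on the tube floors. I saw no sign that the vial, dish or chuck had moved, but I checked them only by comparing pictures, and in those shadows and the arm changed parts of the view.

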